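Hang the board carrier in the control housing and shut its door

TASK

Take the wide carrier plate with the side slot out of the rack and hang it on the headed pin inside the open control housing: slide its slot sideways over the pin until the notch is above the pin, let it drop so that it hangs straight from the notch, and let go. Then push the housing's door fully shut until it seats on its catch and stays there. Leave the other loose things as they stand.

Things in the scene. Friction and masses are not known exactly. Their poses are not given: they have to be found in the camera images.
- housing: Clear plastic control box, 120 deep (x) x 240 wide (y) x 160 high, fixed to the bench, top cover off, front (-x side) closed by the door. Origin: centre of its underside; x points from the door to the back wall, y to the left as seen from the door side, z up. Walls 6 thick (inner faces at x = +54, y = +-114), floor 8 thick with a low board up to 25 high.
- pin (a point): On the axis of the steel pin that stands out from the back wall, midway along its free length, 120 above the bench. Axes as the housing's; the pin runs along x, 6 diameter, from the back wall (x = +27 here) to its round head at x = -28. The plate may hang anywhere between; about x = -12 here leaves room for a finger behind it.
- pin_head (a point): Centre of the front face of the pin's round head, 18 diameter, 6 thick. It is larger than the plate's slot, so the plate goes down upright into the box to the right (-y) of the pin, between head and back wall, and slides to the left (+y) over the pin.
- hanger: The plate to hang: aluminium with small boards, 6 thick (x), 80 wide (y = +-40), 140 high, 0.16 kg, upright and loose in a rack groove. Origin: centre of its underside; slot mouth at the +y edge. Slot 12 high (z = 70 to 82), from the +y edge in to y = -6; at its inner end a notch (y = -6 to 6) goes up to z = 90. In the rack its axes are parallel to the rack's.
- tab (a point): Grip point in the hanger plate's top tab: plate y = 0, z = 122, mid thickness. The tab is 36 wide (y = +-18), z = 104 to 140. Grip with fingers in front of and behind the plate, tips no lower than plate z = 98, to stay clear of the pin and its head.
- notch (a point): Point on the hanger plate where the pin's axis lies when it hangs: plate y = 0, z = 87, mid thickness. While the slot slides over the pin this point is about 11 above the pin's axis.
- blank: Bystander: a narrower carrier plate in the other groove of the rack, 6 thick, 56 wide, 140 high, same tab, with a small closed hole and no slot. Origin: centre of its underside.
- rack: Black plate rack fixed to the bench, 150 (x) x 110 (y), two grooves along y at x = +-38, 8 wide, floor 8 above the bench, fences 30 above the bench. Either plate may be in either groove. Origin: centre of its underside.
- door (a joint): Angle of the door in rad, 0 shut, grows as it swings out towards the robot. It turns freely with light friction and stays where it is left. From about 0.06 to 0.025 rad the spring catch resists (about 8 N at door_push, so push well through it); below that the catch pulls it home and holds it at 0.
- door_hinge (a point): Point on the door's upright hinge axis, 86 above the bench, at the right (-y) front corner of the housing. Its frame turns with the door: y along the door from the hinge towards the free edge (233 away), x through the door into the housing. Door: grey steel sheet 8 thick, outer face at x = -8 here, from 11 to 161 above the bench.
- door_push (a point): Point on the door's outer face, 170 from the hinge, 120 above the bench, a good place to push. Axes as door_hinge: push along +x.
- jar: Bystander: screw-top jar, 56 diameter, 75 high. Origin: centre of its underside.
- driver: Bystander: black screwdriver lying on the bench.
- buzzer: Bystander: black buzzer, a cylinder 30 diameter, 20 high. Origin: centre of its underside.
- mug: Bystander: white mug, 76 diameter, 90 high. Origin: centre of its underside.

How it is judged:
By the outcome, as a careful person would: the job done as asked, in the order asked, and still so for the second after the job is handed in, with the robot touching nothing.
It also fails if it takes over 64 s, if anything falls off the work surface, if the arm or the gripper's body presses on something with over 40 N, if the wrist force passes 120 N, or if a joint passes its speed limit or range.

ROBOT

A 7-joint arm with a two-finger parallel gripper is mounted at the origin on the work surface. World frame = base frame: x ahead of the robot, y to its left, z up, the work surface at z = 0. Lengths are in m, angles in rad, forces in N, time in s.
With the tool pointing down it reaches from about 0.35 to 0.9 m from the base axis. Payload 19.9 kg.
Tool frame: the origin (TCP) lies midway between the tips of the shut fingers; the grasp point (between the pads) lies 19 mm behind it; z points along the fingers, x is the direction in which the jaws open and shut, and the axes are right-handed (so a half turn about z gives the same grasp; the last joint's range is limited). The gripper opens to 94 mm and grips with 3 to 60 N. Pads are 16 mm wide; open, the fingers measure 119 mm over their backs; the gripper's body (75 mm by 177 mm) begins 78 mm behind the grasp point.
Start: joints at [1.119, 0.417, -0.01, 1.614, 0.005, 1.111, -0.053], TCP at [0.25, -0.573, 0.205] pointing down, gripper open.
Joint ranges: [-2.81, 2.81], [-0.39, 2.02], [-1.27, 1.25], [0.06, 2.57], [-1.19, 4.33], [0.19, 2], [-2.82, 2.82]. Speed limits (rad/s): [1.89, 1.89, 2.39, 2.39, 3.01, 3.01, 3.01].

INTERFACE

Orientations are given as a unit quaternion [x, y, z, w].
In Python, from station import readout, cams, close_job gives the robot as it stands.
- The arm moves only by the shell command python3 -m inch 'ROWS' [FORCE]. ROWS is JSON, a list of rows, each a list of 5 numbers: the shift along the tool's x, y, z in cm, then the turn about the tool's z in degrees, then the closure in counts, from 0 (fully open) to 255 (shut). In form: [[tx, ty, tz, turn, fingers], ...]. A call has 1 to 12 rows; each row is the pose to reach, as a shift and turn from the pose commanded when the call began, along the tool's axes at that moment; what a row does not reach only later rows make up. A row lasts 1/10 s, in which the tool goes at most 50 mm and 8.59 degrees, less where a joint would pass 70% of its speed; a pose out of reach is approached as far as the arm can. A call with a gripper value outside its range is refused whole. The fingers move at their own pace and stop on an object; FORCE is the grip in N (left out, the last holds). Time passes only in rows, so rows that repeat a pose let the fingers close. It gives the time, the measured TCP pose, the force and the opening at its end, in the units of the state.
- readout.read_state(): the state, without advancing time (a new reading comes with each control period).
- cams.grab_frame(name): name is "scene" or "top" or "wrist"; returns a dict with "image" (400x640x3 uint8, red, green, blue), "range_z" (400x640 float32, m along the optical axis (not along the pixel's ray), 0 where there is no reading), "camera_matrix" (3x3 intrinsics, pixels), "cam_to_world" (4x4, takes a point from camera to world coordinates). Camera axes: x right, y down, z forward; pixel columns grow to the right and rows downward; lengths in m; the calibration is good to about 2 mm. A picture is of the moment at which its call begins.
- close_job(): hands the job in, once; it reports no verdict.
The state is a dict: "t": time; "joints": joint angles; "dq": joint speeds; "joint_efforts": joint torques, N m; "eef_pos": TCP position; "tcp_rot": TCP orientation; "ft_force": force on the tool from outside, world axes, zero at the start; "torque": the same for the moment, N m; "finger_gap": finger opening in m.
Only numpy, scipy, OpenCV 4.12 (cv2) and the standard library are available. Lean on these libraries where they do the work, as an engineer would, in place of code of your own. Each camera call takes 0.05 s, during which the arm holds its last target. There are 200 camera calls.

## Working session

There is one attempt and no reset: what is moved stays moved. The work goes in short steps, Python scripts to look and compute and a shell command to move; the robot and the scene stay as the last step left them, time stands still between calls to the robot, and variables do not carry over. Pictures are saved under pics/ and viewed, about 8 in all and at most 12, crops included, and the job is handed in when it is done.

```bash
ls; mkdir -p pics; cat > h.py <<'E'
import numpy as np, cv2
from station import readout, cams
def grab(n,save=None):
    f=cams.grab_frame(n)
    if save: cv2.imwrite('pics/'+save,cv2.cvtColor(f['image'],cv2.COLOR_RGB2BGR))
    np.savez('/tmp/%s.npz'%n,**f); return f
def load(n): return np.load('/tmp/%s.npz'%n)
def cloud(f):
    z=f['range_z'];K=f['camera_matrix'];v,u=np.mgrid[:z.shape[0],:z.shape[1]]
    P=np.stack([(u-K[0,2])*z/K[0,0],(v-K[1,2])*z/K[1,1],z],-1)
    T=f['cam_to_world'];W=P@T[:3,:3].T+T[:3,3];W[z==0]=np.nan;return W
def ray(f,u,v,h):
    K=f['camera_matrix'];T=f['cam_to_world'];d=T[:3,:3]@np.array([(u-K[0,2])/K[0,0],(v-K[1,2])/K[1,1],1.]);o=T[:3,3]
    return o+d*(h-o[2])/d[2]
E
python3 - <<'E'
from h import *
print(readout.read_state())
a=grab('scene','scene1.png');b=grab('top','top1.png')
for f in(a,b): print(f['camera_matrix'],f['cam_to_world'].round(3))
E
```

```text
pics
{'t': 0.0, 'joints': array([ 1.11848909,  0.41796805, -0.0103315 ,  1.6141929 ,  0.00466997,
        1.11069489, -0.05299581]), 'dq': array([ 1.58817118e-03,  5.49928869e-04, -1.54014980e-03, -4.76747627e-04,
       -3.25358909e-05,  1.56744209e-03, -1.40589423e-04]), 'joint_efforts': array([ 2.67792529e-03, -8.51267409e+01,  6.39010370e-01, -4.25991547e+01,
       -4.89380071e-02,  1.89252826e-02, -1.65956737e-05]), 'eef_pos': array([ 0.24944964, -0.57263725,  0.20482097]), 'tcp_rot': array([ 8.36472388e-01, -5.48008722e-01, -5.32490954e-04, -3.16664632e-04]), 'ft_force': array([ 0.25492772,  0.75823385, -0.28577165]), 'torque': array([-0.0254874 ,  0.0547005 ,  0.02087967]), 'finger_gap': 0.09407724566017256}
[[475.48875556   0.         321.40592029]
 [  0.         475.48875556 198.24596908]
 [  0.           0.           1.        ]] [[ 0.868  0.29  -0.403  0.994]
 [ 0.496 -0.531  0.687 -0.858]
 [-0.014 -0.796 -0.605  0.814]
 [ 0.     0.     0.     1.   ]]
[[429.7626516    0.         324.3560479 ]
 [  0.         429.7626516  203.05494514]
 [  0.           0.           1.        ]] [[-0.067 -0.968  0.24   0.301]
 [-0.998  0.066 -0.011 -0.013]
 [-0.005 -0.24  -0.971  1.082]
 [ 0.     0.     0.     1.   ]]
```

View pics/scene1.png

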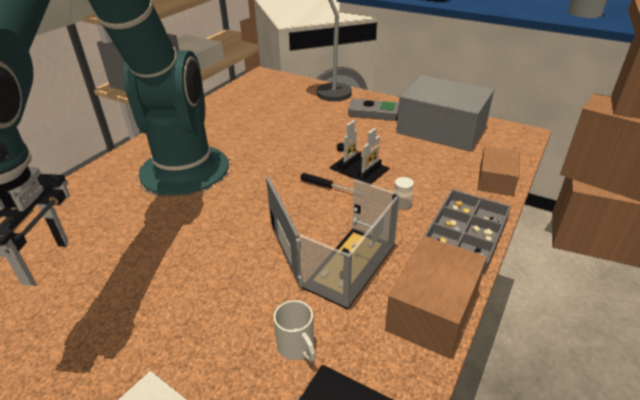

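View pics/top1.png

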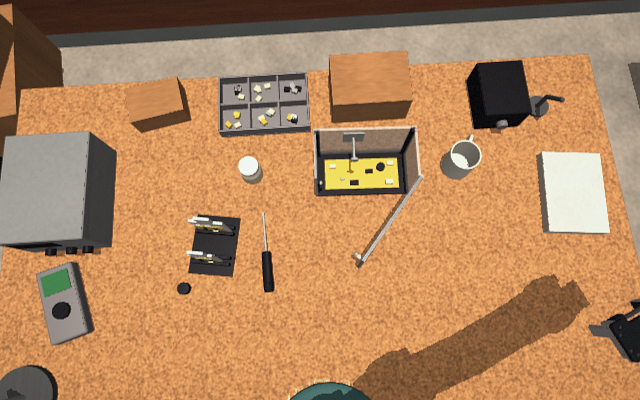

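The scene view shows the housing at about (345,245), with the door swung out to (270,180), and the rack at (360,165). The top view shows the rack at (215,245) with plates at v≈222 and 257, the housing at (365,160), the pin at (353,150), and the door running from (418,180) to (360,260). Next I'll enlarge it and check depth.

```bash
python3 - <<'E'
from h import *
b=load('top');im=cv2.cvtColor(b['image'],cv2.COLOR_RGB2BGR)
A=cv2.resize(im[200:285,175:255],None,fx=5,fy=5,interpolation=cv2.INTER_CUBIC)
B=cv2.resize(im[120:200,305:430],None,fx=3.2,fy=3.2*1.66,interpolation=cv2.INTER_CUBIC)
B=cv2.resize(B,(400,425));cv2.imwrite('pics/c1.png',np.hstack([A,B]))
W=cloud(b)
# rack region tall points
R=W[195:290,170:260].reshape(-1,3)
for lo,hi in((.10,.12),(.12,.14),(.14,.16)):
    p=R[(R[:,2]>lo)&(R[:,2]<hi)];print(lo,len(p),p.min(0) if len(p) else '',p.max(0) if len(p) else '')
for (u,v) in [(353,135),(353,150),(360,175),(318,130),(415,130),(318,193),(420,180),(360,260),(250,168),(215,245),(210,222),(207,258)]:
    print(u,v,W[v,u].round(3))
E
```

```text
0.1 124 [0.43318372 0.21432627 0.10015067] [0.52243444 0.29430499 0.11997394]
0.12 49 [0.43421344 0.23657029 0.12022564] [0.51450833 0.28425486 0.13965725]
0.14 108 [0.43441611 0.23653616 0.14036934] [0.5202096  0.28514283 0.15011439]
353 135 [ 0.695 -0.102  0.136]
353 150 [ 0.662 -0.1    0.124]
360 175 [ 0.634 -0.123  0.013]
318 130 [ 0.704 -0.02   0.159]
415 130 [ 0.688 -0.244  0.158]
318 193 [ 0.594 -0.01   0.009]
420 180 [ 0.567 -0.24   0.162]
360 260 [ 0.407 -0.098  0.077]
250 168 [0.651 0.153 0.077]
215 245 [0.477 0.257 0.006]
210 222 [0.51  0.237 0.131]
207 258 [0.436 0.258 0.08 ]
```

View pics/c1.png

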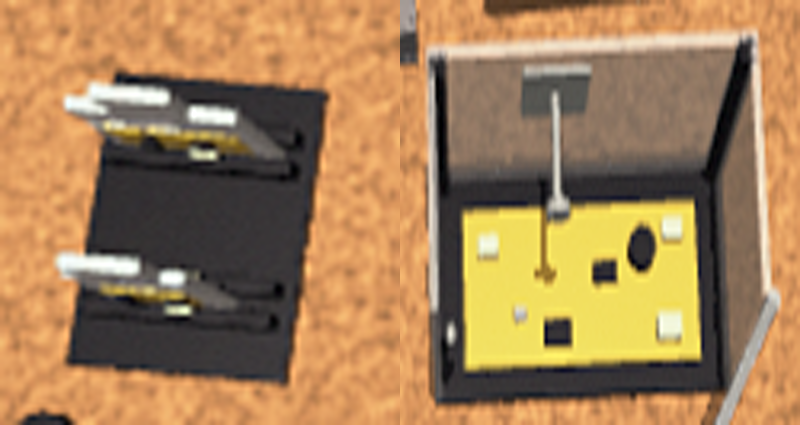

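```bash
python3 - <<'E'
from h import *
b=load('top');W=cloud(b)
def sel(v0,v1,u0,u1,lo,hi):
    p=W[v0:v1,u0:u1].reshape(-1,3);return p[(p[:,2]>lo)&(p[:,2]<hi)]
for n,(v0,v1) in dict(far=(205,242),near=(243,275)).items():
    p=sel(v0,v1,175,250,.05,.16)
    f=cv2.fitLine(p[:,:2].astype(np.float32),cv2.DIST_HUBER,0,.01,.01).ravel();a=np.degrees(np.arctan2(f[1],f[0]))
    c=p[:,:2].mean(0);d=f[:2]*np.sign(f[1]);s=p[:,:2]@d
    print(n,len(p),'dir',a%180,'c',c.round(4),'width',np.ptp(s),'ext',(c+d*(s.min()-c@d)).round(4),(c+d*(s.max()-c@d)).round(4),'z',p[:,2].max())
    t=p[p[:,2]>.138];s=t[:,:2]@d;print(' tab',len(t),t.mean(0).round(4),np.ptp(s),(t[:,:2]@np.array([-d[1],d[0]])).std())
    for lo in np.arange(.05,.15,.01):
        q=p[(p[:,2]>lo)&(p[:,2]<lo+.01)];s=q[:,:2]@d
        if len(q):print('  %.2f n%d x%.4f  s %.4f %.4f'%(lo,len(q),q[:,0].mean(),s.min()-c@d,s.max()-c@d))
p=sel(115,200,300,430,.152,.168);print('rim',len(p),cv2.minAreaRect(p[:,:2].astype(np.float32)),p[:,2].mean())
p=sel(185,275,340,425,.14,.175);f=cv2.fitLine(p[:,:2].astype(np.float32),cv2.DIST_HUBER,0,.01,.01).ravel();d=f[:2];s=(p[:,:2]-f[2:])@d
print('door',len(p),f,np.degrees(np.arctan2(f[1],f[0])),f[2:]+d*s.min(),f[2:]+d*s.max(),p[:,2].mean())
p=sel(100,300,180,260,.003,.05)
p=sel(138,165,340,366,.1,.14);print('pin',p.round(3)[::max(1,len(p)//14)])
E
```

```text
far 321 dir 81.1253 c [0.512  0.2512] width 0.08065643451840282 ext [0.5063 0.2146] [0.5187 0.2943] z 0.15011438948986733
 tab 58 [0.5141 0.2534 0.1459] 0.035683438159202774 0.002043058031806003
  0.05 n28 x0.5088  s -0.0371 0.0414
  0.06 n25 x0.5097  s -0.0363 0.0357
  0.07 n60 x0.5119  s -0.0362 0.0427
  0.08 n13 x0.5100  s -0.0363 0.0329
  0.09 n25 x0.5109  s -0.0364 0.0426
  0.10 n37 x0.5119  s -0.0369 0.0436
  0.11 n48 x0.5138  s -0.0345 0.0421
  0.12 n14 x0.5120  s -0.0146 0.0202
  0.13 n14 x0.5119  s -0.0143 0.0175
  0.14 n55 x0.5141  s -0.0145 0.0211
near 190 dir 81.29665 c [0.4372 0.263 ] width 0.056627953788594976 ext [0.4335 0.2388] [0.4421 0.2948] z 0.14994268437946456
 tab 53 [0.4396 0.2666 0.1463] 0.035974362365667756 0.0019178927704386803
  0.05 n11 x0.4345  s -0.0234 0.0300
  0.06 n18 x0.4343  s -0.0245 0.0184
  0.07 n28 x0.4362  s -0.0237 0.0322
  0.08 n11 x0.4363  s -0.0236 0.0192
  0.09 n11 x0.4366  s -0.0234 0.0307
  0.10 n17 x0.4373  s -0.0231 0.0279
  0.11 n22 x0.4370  s -0.0232 0.0318
  0.12 n10 x0.4373  s -0.0135 0.0169
  0.13 n11 x0.4370  s -0.0136 0.0213
  0.14 n51 x0.4397  s -0.0136 0.0224
rim 790 ((0.6161316633224487, -0.1281059980392456), (0.24644343554973602, 0.17514801025390625), 87.72742462158203) 0.1587881579869403
door 348 [ 0.77095586 -0.6368886   0.4740025  -0.1605922 ] -39.560196 [ 0.39595802 -0.09611944] [ 0.55805835 -0.23003095] 0.16011139254803672
pin [[ 0.699 -0.072  0.113]
 [ 0.695 -0.098  0.118]
 [ 0.694 -0.125  0.117]
 [ 0.695 -0.089  0.114]
 [ 0.695 -0.116  0.109]
 [ 0.696 -0.079  0.107]
 [ 0.689 -0.105  0.119]
 [ 0.696 -0.087  0.101]
 [ 0.684 -0.104  0.121]
 [ 0.67  -0.103  0.123]
 [ 0.656 -0.1    0.121]
 [ 0.646 -0.099  0.12 ]
 [ 0.64  -0.096  0.125]
 [ 0.637 -0.105  0.124]]
```

```bash
cat >> h.py <<'E'
from scipy.spatial.transform import Rotation as Ro
def plan(xyz,yaw,s=None):
    "tool shift (cm) and turn (deg) to bring TCP to xyz with tool x at world yaw (deg)"
    s=s or readout.read_state();R=Ro.from_quat(s['tcp_rot']).as_matrix()
    d=R.T@(np.array(xyz)-s['eef_pos'])*100
    cy=np.degrees(np.arctan2(R[1,0],R[0,0]));t=-((yaw-cy+180)%360-180)
    print('t%.2f'%s['t'],'pos',s['eef_pos'].round(4),'yaw %.2f'%cy,'tilt',np.degrees(np.arccos(-R[2,2])).round(2),'F',s['ft_force'].round(1),'gap %.4f'%s['finger_gap'],'-> shift',d.round(2),'turn %.2f'%t)
E
python3 -c "
from h import *
plan([.50,.25,.33],-8.9)
W=cloud(load('top'))
p=W[118:140,310:425].reshape(-1,3);p=p[(p[:,2]>.154)&(p[:,2]<.166)&(p[:,0]>.67)]
for q in (p,):
  f=cv2.fitLine(q[:,:2].astype(np.float32),cv2.DIST_HUBER,0,.01,.01).ravel();print(len(q),f,np.degrees(np.arctan2(f[1],f[0])),q.min(0),q.max(0))
for lo,hi in((300,328),(404,430)):
  p=W[118:200,lo:hi].reshape(-1,3);p=p[(p[:,2]>.154)&(p[:,2]<.166)&(p[:,0]>.575)&(p[:,0]<.68)]
  f=cv2.fitLine(p[:,:2].astype(np.float32),cv2.DIST_HUBER,0,.01,.01).ravel();print(len(p),f,np.degrees(np.arctan2(f[1],f[0])),p.min(0),p.max(0))
"
```

```text
t0.10 pos [ 0.2495 -0.5727  0.2049] yaw -66.46 tilt 0.06 F [-0.4 -1.  -0.3] gap 0.0940 -> shift [-65.43 -55.82 -12.44] turn -57.56
415 [ 0.03514694  0.99938214  0.6983535  -0.13029274] 87.98581 [ 0.67022265 -0.2485463   0.15403633] [ 0.70694087 -0.00748304  0.16376472]
105 [ 0.998735   -0.0502826   0.6400618  -0.00912395] -2.882196 [ 0.5874551  -0.01223196  0.15415846] [ 0.67923027 -0.00389511  0.16278459]
135 [ 0.9991612  -0.04095013  0.6271384  -0.24194665] -2.346926 [ 0.57571895 -0.24700154  0.15419631] [ 0.67969922 -0.23664028  0.16256818]
```

```bash
python3 -m inch '[[0,0,-5,0,0],[-5,-4.3,-9,-8,0],[-65.4,-55.8,-12.4,-57.5,0],[-65.4,-55.8,-12.4,-57.5,0],[-65.4,-55.8,-12.4,-57.5,0],[-65.4,-55.8,-12.4,-57.5,0],[-65.4,-55.8,-12.4,-57.5,0],[-65.4,-55.8,-12.4,-57.5,0],[-65.4,-55.8,-12.4,-57.5,0],[-65.4,-55.8,-12.4,-57.5,0],[-65.4,-55.8,-12.4,-57.5,0],[-65.4,-55.8,-12.4,-57.5,0]]' 20; python3 -c "
from h import *
plan([.50,.25,.33],-8.9)"
```

```text
t: 1.3
eef_pos: [0.4074, -0.0526, 0.3109]
tcp_rot: [0.997, -0.078, 0.0, 0.0]
ft_force: [0.5, -0.1, 0.7]
finger_gap: 0.0942
t1.30 pos [ 0.4074 -0.0526  0.3109] yaw -8.97 tilt 0.03 F [ 0.5 -0.1  0.7] gap 0.0942 -> shift [  4.43 -31.33  -1.92] turn -0.07
```

```bash
python3 -m inch '[[4.4,-31.3,-1.9,0,0],[4.4,-31.3,-1.9,0,0],[4.4,-31.3,-1.9,0,0],[4.4,-31.3,-1.9,0,0],[4.4,-31.3,-1.9,0,0],[4.4,-31.3,-1.9,0,0],[4.4,-31.3,-1.9,0,0],[4.4,-31.3,-1.9,0,0],[4.4,-31.3,-1.9,0,0]]'; python3 -c "
from h import *
f=grab('wrist','w1.png');print(f['camera_matrix'],f['cam_to_world'].round(3))
plan([.512,.254,.111],-8.9)"
```

```text
t: 2.2
eef_pos: [0.4995, 0.2475, 0.3293]
tcp_rot: [0.997, -0.078, -0.001, 0.0]
ft_force: [-0.2, 0.0, 0.5]
finger_gap: 0.0942
[[342.1588755    0.         318.84140992]
 [  0.         342.1588755  202.9653886 ]
 [  0.           0.           1.        ]] [[ 0.988 -0.149 -0.045  0.513]
 [-0.156 -0.946 -0.283  0.33 ]
 [-0.001  0.286 -0.958  0.51 ]
 [ 0.     0.     0.     1.   ]]
t2.25 pos [0.4996 0.2468 0.3295] yaw -9.00 tilt 0.04 F [ 0.2  0.2 -0.8] gap 0.0938 -> shift [ 1.12 -0.92 21.85] turn -0.10
```

View pics/w1.png

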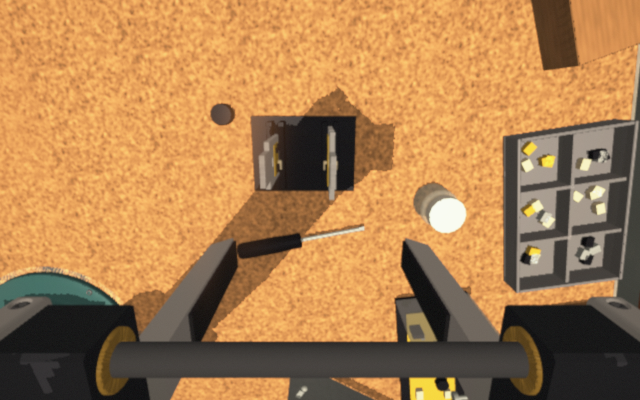

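The wrist picture shows the hanger plate edge-on at (332,160), the blank at (268,160) and the jar at (446,213). I'll refine the plate pose from the wrist depth.

```bash
python3 - <<'E'
from h import *
W=cloud(load('wrist'))
p=W[110:205,312:356].reshape(-1,3);p=p[(p[:,2]>.06)&(p[:,2]<.16)]
f=cv2.fitLine(p[:,:2].astype(np.float32),cv2.DIST_HUBER,0,.01,.01).ravel();d=f[:2]*np.sign(f[1])
print(len(p),np.degrees(np.arctan2(d[1],d[0])))
n=np.array([d[1],-d[0]])
for lo in np.arange(.06,.155,.01):
    q=p[(p[:,2]>lo)&(p[:,2]<lo+.01)]
    if len(q): s=q[:,:2]@d;m=q[:,:2]@n;print('%.2f n%d s %.4f %.4f mid %s  m %.4f %.4f'%(lo,len(q),s.min(),s.max(),(d*(s.min()+s.max())/2+n*(m.min()+m.max())/2).round(4),m.min(),m.max()))
E
```

```text
610 80.51206
0.06 n35 s 0.3194 0.3765 mid [0.5177 0.2663]  m 0.4596 0.4739
0.07 n113 s 0.3054 0.3765 mid [0.5165 0.2593]  m 0.4596 0.4738
0.08 n19 s 0.2970 0.3331 mid [0.5087 0.2344]  m 0.4622 0.4639
0.09 n5 s 0.3763 0.3765 mid [0.5217 0.2944]  m 0.4637 0.4685
0.10 n12 s 0.3687 0.3764 mid [0.5212 0.2906]  m 0.4632 0.4691
0.11 n189 s 0.2961 0.3760 mid [0.5153 0.2546]  m 0.4633 0.4693
0.12 n25 s 0.3190 0.3545 mid [0.5153 0.2553]  m 0.4635 0.4688
0.13 n8 s 0.3542 0.3547 mid [0.5186 0.2727]  m 0.4638 0.4693
0.14 n151 s 0.3191 0.3545 mid [0.5157 0.2553]  m 0.4635 0.4696
0.15 n53 s 0.3195 0.3542 mid [0.5156 0.2553]  m 0.4635 0.4695
```

```bash
python3 -c "
from h import *
plan([.5155,.255,.111],-9.2)"; python3 -m inch '[[1.45,-1.07,0,0.2,120],[1.45,-1.07,5,0.2,120],[1.45,-1.07,10,0.2,120],[1.45,-1.07,15,0.2,120],[1.45,-1.07,18,0.2,120],[1.45,-1.07,20,0.2,120],[1.45,-1.07,20,0.2,120]]' 20;  python3 -c "
from h import *
plan([.5155,.255,.111],-9.2)"
```

```text
t2.25 pos [0.4996 0.2468 0.3295] yaw -9.00 tilt 0.04 F [ 0.2  0.2 -0.8] gap 0.0938 -> shift [ 1.45 -1.07 21.85] turn 0.20
t: 2.95
eef_pos: [0.5148, 0.2538, 0.1277]
tcp_rot: [0.997, -0.081, -0.002, 0.001]
ft_force: [0.4, -0.0, -0.0]
finger_gap: 0.0499
t2.95 pos [0.5148 0.2538 0.1277] yaw -9.26 tilt 0.21 F [ 0.4 -0.  -0. ] gap 0.0499 -> shift [ 0.05 -0.14  1.67] turn -0.06
```

```bash
python3 -m inch '[[0,-0.1,1.7,0,120],[0,-0.1,1.7,0,120],[0,-0.1,1.7,0,255],[0,-0.1,1.7,0,255],[0,-0.1,1.7,0,255],[0,-0.1,1.7,0,255],[0,-0.1,1.7,0,255],[0,-0.1,1.7,0,255]]' 25;  python3 -c "
from h import *
plan([.5155,.255,.111],-9.2)"
```

```text
t: 3.75
eef_pos: [0.5159, 0.257, 0.1128]
tcp_rot: [0.997, -0.08, 0.0, -0.0]
ft_force: [0.5, -0.7, 1.7]
finger_gap: 0.0059
t3.75 pos [0.5159 0.257  0.1128] yaw -9.16 tilt 0.01 F [ 0.5 -0.7  1.7] gap 0.0059 -> shift [-0.01  0.21  0.18] turn 0.04
```

```bash
python3 -m inch '[[0,0,-1,0,255],[0,0,-3,0,255],[0,0,-7,0,255],[0,0,-12,0,255],[0,0,-17,0,255],[0,0,-21,0,255],[0,0,-24,0,255],[0,0,-24,0,255],[0,0,-24,0,255]]';  python3 -c "
from h import *
f=grab('scene');im=cv2.cvtColor(f['image'],cv2.COLOR_RGB2BGR)[60:210,290:430]
cv2.imwrite('pics/lift.png',cv2.resize(im,None,fx=4,fy=4,interpolation=cv2.INTER_CUBIC))
plan([.655,-.165,.353],-2.3)"
```

```text
t: 4.65
eef_pos: [0.5157, 0.257, 0.353]
tcp_rot: [0.997, -0.08, 0.0, -0.0]
ft_force: [-1.1, 0.1, -3.1]
finger_gap: 0.006
t4.70 pos [0.5155 0.2567 0.3521] yaw -9.16 tilt 0.06 F [ 0.1  0.2 -1.9] gap 0.0057 -> shift [20.49 39.42 -0.08] turn -6.86
```

View pics/lift.png

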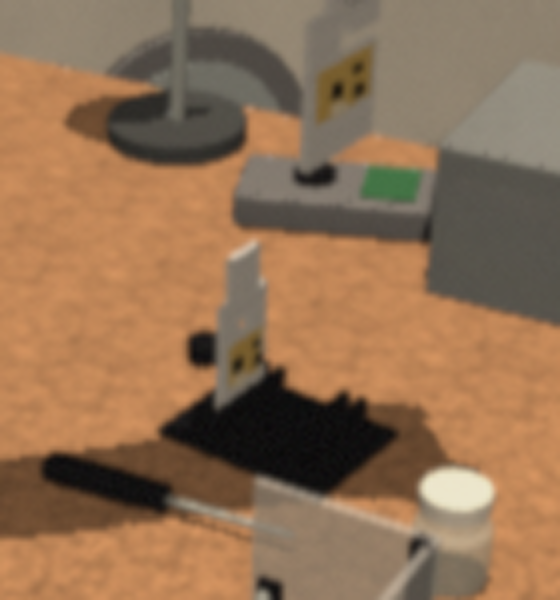

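The plate is lifted, with its slot opening at the right edge (about (360,40)), which is world +y, as needed. The blank hasn't moved. Next I'll carry it over the housing.

```bash
python3 -m inch '[[2,4,0,-1,255],[4.5,8.5,0,-3,255],[6.8,13,0,-5,255],[9.1,17.5,0,-6.9,255],[11.4,22,0,-6.9,255],[13.7,26.5,0,-6.9,255],[16,31,0,-6.9,255],[18,35,0,-6.9,255],[19.7,38,0,-6.9,255],[20.5,39.4,0,-6.9,255],[20.5,39.4,0,-6.9,255],[20.5,39.4,0,-6.9,255]]';  python3 -c "
from h import *
f=grab('wrist','w2.png')
plan([.655,-.165,.353],-2.3)"
```

```text
t: 5.9
eef_pos: [0.6552, -0.1632, 0.3519]
tcp_rot: [1.0, -0.019, -0.001, -0.001]
ft_force: [0.2, 1.4, -1.6]
finger_gap: 0.0057
t5.95 pos [ 0.6553 -0.1627  0.3524] yaw -2.14 tilt 0.06 F [-0.9 -0.5 -0.5] gap 0.0059 -> shift [-0.02  0.23 -0.06] turn 0.16
```

View pics/w2.png

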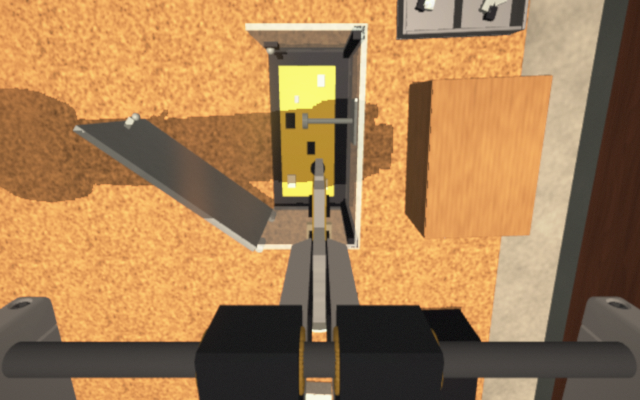

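The pin is at v≈121, from its head at u≈305 to the wall at u≈352. The plate's mouth edge is at (319,162–240). I'll measure both from this same frame.

```bash
python3 - <<'E'
from h import *
W=cloud(load('wrist'))
p=W[105:138,298:358].reshape(-1,3);p=p[(p[:,2]>.105)&(p[:,2]<.14)]
print('pin n',len(p));
for x in np.arange(.62,.71,.006):
    q=p[(p[:,0]>=x)&(p[:,0]<x+.006)]
    if len(q):print('%.3f n%d y %.4f..%.4f med %.4f z %.4f..%.4f'%(x,len(q),q[:,1].min(),q[:,1].max(),np.median(q[:,1]),q[:,2].min(),q[:,2].max()))
print('head minx',p[:,0].min())
sh=p[(p[:,0]>.65)&(p[:,0]<.685)&(p[:,2]>.114)];f=cv2.fitLine(sh[:,:2].astype(np.float32),cv2.DIST_HUBER,0,.01,.01).ravel();print('shaft',f,np.degrees(np.arctan(f[1]/f[0])))
# plate
p=W[150:330,295:345].reshape(-1,3);p=p[(p[:,2]>.2)&(p[:,2]<.40)]
for lo in np.arange(.23,.4,.01):
    q=p[(p[:,2]>lo)&(p[:,2]<lo+.01)]
    if len(q):print('%.2f n%d x %.4f..%.4f y %.4f..%.4f'%(lo,len(q),q[:,0].min(),q[:,0].max(),q[:,1].min(),q[:,1].max()))
# rim
p=W[20:255,240:375].reshape(-1,3);p=p[(p[:,2]>.152)&(p[:,2]<.168)]
q=p[p[:,0]>.685];f=cv2.fitLine(q[:,:2].astype(np.float32),cv2.DIST_HUBER,0,.01,.01).ravel();print('back',len(q),f,np.degrees(np.arctan2(f[1],f[0])),q[:,1].min(),q[:,1].max(),np.percentile(q[:,0],[2,98]))
for c in((-.03,.02),(-.26,-.22)):
    q=p[(p[:,1]>c[0])&(p[:,1]<c[1])&(p[:,0]<.68)&(p[:,0]>.57)]
    f=cv2.fitLine(q[:,:2].astype(np.float32),cv2.DIST_HUBER,0,.01,.01).ravel();print('side',len(q),f,np.degrees(np.arctan(f[1]/f[0])),q[:,0].min())
E
```

```text
pin n 393
0.632 n3 y -0.1080..-0.1055 med -0.1067 z 0.1268..0.1291
0.638 n86 y -0.1084..-0.0923 med -0.0999 z 0.1184..0.1315
0.644 n26 y -0.1030..-0.0927 med -0.1005 z 0.1198..0.1264
0.650 n25 y -0.1031..-0.0985 med -0.1008 z 0.1222..0.1257
0.656 n24 y -0.1034..-0.0987 med -0.1010 z 0.1227..0.1257
0.662 n25 y -0.1036..-0.0989 med -0.1012 z 0.1214..0.1255
0.668 n26 y -0.1039..-0.0991 med -0.1014 z 0.1219..0.1264
0.674 n28 y -0.1041..-0.0994 med -0.1017 z 0.1217..0.1262
0.680 n25 y -0.1044..-0.0997 med -0.1020 z 0.1211..0.1261
0.686 n25 y -0.1045..-0.0999 med -0.1022 z 0.1226..0.1253
0.692 n100 y -0.1235..-0.0855 med -0.1022 z 0.1059..0.1396
head minx 0.6377468572637242
shaft [ 0.99933195 -0.03654715  0.66766465 -0.10135011] -2.0944638
0.24 n1 x 0.6569..0.6569 y -0.1252..-0.1252
0.25 n16 x 0.6536..0.6594 y -0.1252..-0.1247
0.26 n19 x 0.6538..0.6593 y -0.1254..-0.1248
0.27 n20 x 0.6539..0.6592 y -0.1253..-0.1249
0.28 n155 x 0.6450..0.6637 y -0.1812..-0.1248
0.29 n118 x 0.6477..0.6628 y -0.1729..-0.1249
0.30 n139 x 0.6472..0.6630 y -0.1757..-0.1249
0.31 n263 x 0.6483..0.6628 y -0.1701..-0.1250
0.32 n1 x 0.6550..0.6550 y -0.1267..-0.1267
0.33 n34 x 0.6540..0.6594 y -0.1256..-0.1250
0.34 n43 x 0.6537..0.6593 y -0.1257..-0.1249
0.35 n562 x 0.6439..0.6668 y -0.1557..-0.1250
0.36 n374 x 0.6429..0.6694 y -0.1559..-0.1469
0.37 n417 x 0.6435..0.6688 y -0.1560..-0.1469
0.38 n1266 x 0.6443..0.6681 y -0.1838..-0.1467
0.39 n473 x 0.6449..0.6675 y -0.1764..-0.1477
back 1777 [ 0.03478191  0.99939495  0.69909996 -0.14215344] 88.00674 -0.2481258949079114 -0.007211608544018436 [0.68664022 0.70657732]
side 826 [ 0.9992773  -0.03801241  0.6356003  -0.00903981] -2.1784754 0.5884277246655226
side 393 [ 0.9998881  -0.01495702  0.5985591  -0.2398164 ] -0.8570058 0.5700704644799481
```

```bash
python3 -m inch '[[0,0,3,0,255],[0,0,7,0,255],[0,0,11,0,255],[0,0,14,0,255],[0,0,16.5,0,255],[0,0,18.5,0,255],[0,0,20,0,255],[0,0,20.3,0,255],[0,0,20.3,0,255],[0,0,20.3,0,255]]';  python3 -c "
from h import *
f=grab('wrist','w3.png')
plan([.6553,-.099,.1488],-2.1)
W=cloud(f)
p=W[100:400,220:420].reshape(-1,3);p=p[(p[:,2]>.03)&(p[:,2]<.16)]
for lo in np.arange(.05,.15,.005):
    q=p[(p[:,2]>lo)&(p[:,2]<lo+.005)&(abs(p[:,0]-.6565)<.006)&(p[:,1]<-.115)&(p[:,1]>-.13)]
    if len(q):print('%.3f n%d x %.4f..%.4f y %.4f..%.4f'%(lo,len(q),q[:,0].min(),q[:,0].max(),q[:,1].min(),q[:,1].max()))
q=p[(p[:,0]>.648)&(p[:,0]<.685)&(abs(p[:,1]+.1014)<.006)&(p[:,2]>.11)];print('shaft',len(q),q.mean(0),q.max(0))
"
```

```text
t: 6.95
eef_pos: [0.656, -0.1643, 0.1509]
tcp_rot: [1.0, -0.02, 0.001, 0.0]
ft_force: [-0.5, 0.8, -1.5]
finger_gap: 0.006
t7.00 pos [ 0.656  -0.1645  0.1509] yaw -2.25 tilt 0.09 F [ 1.4  0.3 -1.7] gap 0.0057 -> shift [-0.33 -6.54  0.21] turn -0.15
0.050 n9 x 0.6548..0.6597 y -0.1264..-0.1259
0.055 n11 x 0.6548..0.6605 y -0.1264..-0.1262
0.060 n9 x 0.6549..0.6604 y -0.1264..-0.1262
0.065 n8 x 0.6549..0.6603 y -0.1267..-0.1261
0.070 n8 x 0.6550..0.6603 y -0.1265..-0.1261
0.075 n8 x 0.6550..0.6602 y -0.1265..-0.1262
0.080 n8 x 0.6550..0.6602 y -0.1267..-0.1262
0.085 n12 x 0.6551..0.6601 y -0.1265..-0.1260
0.090 n12 x 0.6551..0.6601 y -0.1266..-0.1262
0.095 n10 x 0.6552..0.6600 y -0.1266..-0.1262
0.100 n16 x 0.6545..0.6600 y -0.1266..-0.1262
0.105 n11 x 0.6546..0.6599 y -0.1268..-0.1262
0.110 n15 x 0.6546..0.6599 y -0.1266..-0.1262
0.115 n51 x 0.6546..0.6605 y -0.1292..-0.1261
0.130 n19 x 0.6549..0.6603 y -0.1268..-0.1262
0.135 n19 x 0.6549..0.6602 y -0.1268..-0.1262
0.140 n20 x 0.6550..0.6601 y -0.1268..-0.1262
0.145 n27 x 0.6545..0.6601 y -0.1269..-0.1263
shaft 616 [ 0.66638713 -0.10118253  0.12392051] [ 0.68489452 -0.0979966   0.12653417]
```

View pics/w3.png

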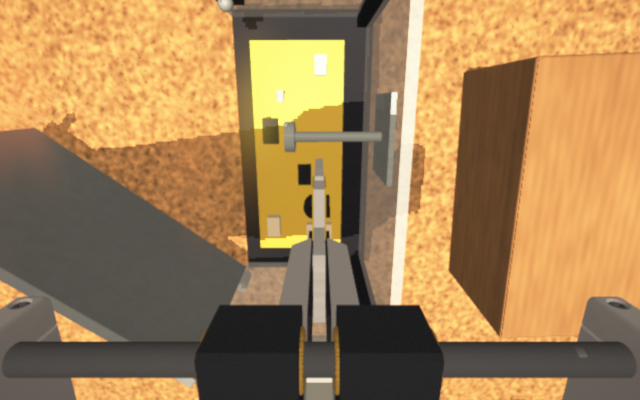

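The pin is at v≈137 from u=285 to 385, and the plate edge is at (319,160–185), aligned between the head and the wall. I'll check the slot height finely against the pin in the same frame.

```bash
python3 -c "
from h import *
W=cloud(load('wrist'))
p=W[100:400,220:420].reshape(-1,3)
q=p[(abs(p[:,0]-.6575)<.002)&(p[:,1]<-.1255)&(p[:,1]>-.1275)&(p[:,2]>.10)&(p[:,2]<.15)];z=np.sort(q[:,2]);i=np.argmax(np.diff(z));print('slot edges',z[i],z[i+1])
q=p[(p[:,0]>.65)&(p[:,0]<.668)&(abs(p[:,1]+.1012)<.006)&(p[:,2]>.11)&(p[:,2]<.13)];print('pin z pct',np.percentile(q[:,2],[5,50,90,98,100]),q[:,1].min(),q[:,1].max())
"
```

```text
slot edges 0.11864761070658206 0.13023611440599273
pin z pct [0.12229726 0.12405996 0.12518389 0.12582743 0.12653417] -0.10396192027948618 -0.09801818914387249
```

```bash
python3 -m inch '[[-0.1,0,0.1,0,255],[-0.2,0,0.2,0,255],[-0.3,-0.5,0.2,0,255],[-0.3,-1.2,0.2,0,255],[-0.3,-2,0.2,0,255],[-0.3,-2.8,0.2,0,255],[-0.3,-3.6,0.2,0,255],[-0.3,-4.4,0.2,0,255],[-0.3,-5.2,0.2,0,255],[-0.3,-5.9,0.2,0,255],[-0.3,-6.4,0.2,0,255],[-0.3,-6.5,0.2,0,255]]'; python3 -m inch '[[0,0,0,0,255],[0,0,0,0,255]]';  python3 -c "
from h import *
f=grab('wrist','w4.png')
plan([.6553,-.099,.1378],-2.1)
W=cloud(f);p=W[100:400,220:420].reshape(-1,3);p=p[(p[:,2]>.03)&(p[:,2]<.16)]
q=p[(abs(p[:,0]-.657)<.004)&(p[:,1]>-.075)&(p[:,1]<-.05)&(p[:,2]>.05)];print('edge',len(q),np.median(q,0),np.percentile(q[:,0],[2,98]))
z=np.sort(q[q[:,2]>.1][:,2]);i=np.argmax(np.diff(z));print('slot',z[i],z[i+1])
"
```

```text
t: 8.2
eef_pos: [0.6551, -0.0987, 0.1478]
tcp_rot: [1.0, -0.019, -0.0, -0.0]
ft_force: [-0.2, 0.0, -2.1]
finger_gap: 0.0059
t: 8.4
eef_pos: [0.655, -0.1, 0.1477]
tcp_rot: [1.0, -0.02, -0.0, 0.0]
ft_force: [0.3, 0.4, -2.2]
finger_gap: 0.0062
t8.45 pos [ 0.655  -0.1     0.1477] yaw -2.30 tilt 0.01 F [-0.5 -0.  -2.1] gap 0.0057 -> shift [ 0.02 -0.1   0.99] turn -0.20
edge 552 [ 0.65632529 -0.06327936  0.14260519] [0.65334696 0.66032252]
slot 0.11588627997216486 0.12702736654390323
```

```bash
python3 -m inch '[[0,-0.12,0,0,255],[0,-0.12,0.2,0,255],[0,-0.12,0.4,0,255],[0,-0.12,0.6,0,255],[0,-0.12,0.8,0,255],[0,-0.12,0.9,0,255],[0,-0.12,0.9,0,255]]';  python3 -c "
from h import *
f=grab('wrist','w4.png')
plan([.6553,-.099,.1378],-2.1)
W=cloud(f);p=W[100:400,220:420].reshape(-1,3)
q=p[(abs(p[:,0]-.657)<.002)&(p[:,1]>-.07)&(p[:,1]<-.055)&(p[:,2]>.05)&(p[:,2]<.13)];print('edge',len(q),np.median(q,0),np.percentile(q[:,0],[2,98]))
z=np.sort(q[q[:,2]>.09][:,2]);i=np.argmax(np.diff(z));print('slot',z[i],z[i+1])
"
```

```text
t: 9.15
eef_pos: [0.655, -0.0983, 0.1385]
tcp_rot: [1.0, -0.02, -0.0, -0.0]
ft_force: [0.5, -0.3, -2.4]
finger_gap: 0.006
t9.20 pos [ 0.6551 -0.0983  0.1387] yaw -2.26 tilt 0.01 F [-0.1 -0.2 -1.6] gap 0.0059 -> shift [0.03 0.07 0.09] turn -0.16
edge 141 [ 0.65686316 -0.06043989  0.09920405] [0.6550986  0.65889068]
slot 0.10636168823799752 0.11638017763372532
```

```bash
python3 -m inch '[[0,0,0.06,0,255],[0,0,0.1,0,255],[0,0,0.1,0,255],[0,0,0.1,0,225],[0,0,0.1,0,190],[0,0,0.1,0,190],[0,0,0.1,0,190],[0,0,0.1,0,190]]';  python3 -c "
from h import *
f=grab('wrist','w5.png')
plan([.6553,-.099,.30],-2.1)
W=cloud(f);p=W[100:400,220:420].reshape(-1,3)
q=p[(abs(p[:,0]-.657)<.005)&(p[:,1]>-.07)&(p[:,1]<-.055)&(p[:,2]>.05)&(p[:,2]<.13)];print('edge',len(q),np.median(q,0),np.percentile(q[:,0],[2,98]))
z=np.sort(q[q[:,2]>.09][:,2]);i=np.argmax(np.diff(z));print('slot',z[i],z[i+1])
"
```

```text
t: 10.0
eef_pos: [0.6551, -0.0983, 0.1378]
tcp_rot: [1.0, -0.02, -0.0, -0.0]
ft_force: [-0.2, 0.5, -0.0]
finger_gap: 0.024
t10.05 pos [ 0.6551 -0.0984  0.1377] yaw -2.26 tilt 0.0 F [ 0.3 -0.6  0.4] gap 0.0242 -> shift [  0.02   0.06 -16.23] turn -0.16
edge 253 [ 0.65694364 -0.06047836  0.09782244] [0.65218877 0.66058084]
slot 0.10597779721776865 0.11678105290272953
```

View pics/w5.png

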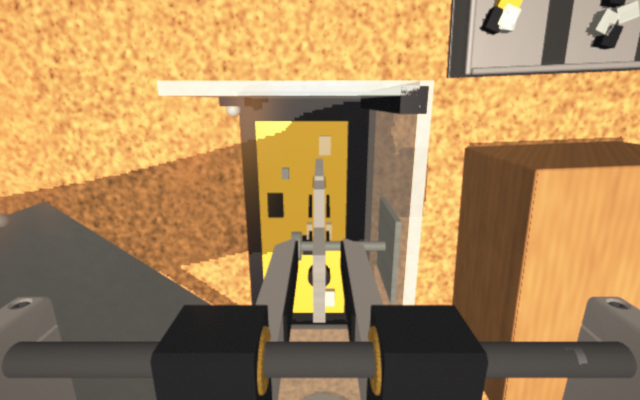

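The plate is on the pin (pin visible at (305–385,245), plate edge at u≈319), between the opened fingers, and there's no force on the tool. I'll retreat upward, then move back towards the door.

```bash
python3 -m inch '[[0,0,-0.6,0,190],[0,0,-1.5,0,190],[0,0,-3,0,190],[0,0,-5,0,190],[0,0,-9,0,190],[0,0,-13,0,190],[0,0,-16,0,190],[0,0,-16,0,190]]';  python3 -c "
from h import *
f=grab('wrist','w6.png')
plan([.395,-.18,.30],50.4)
W=cloud(f);p=W.reshape(-1,3);p=p[(abs(p[:,0]-.657)<.006)&(p[:,1]>-.15)&(p[:,1]<-.05)&(p[:,2]>.05)&(p[:,2]<.2)]
t=p[p[:,2]>.165];print('top',len(t),t.mean(0),t.min(0),t.max(0))
e=p[p[:,1]>-.0635]
for lo in np.arange(.05,.15,.02):
  q=e[(e[:,2]>lo)&(e[:,2]<lo+.02)]
  if len(q): print('%.2f'%lo,len(q),q[:,0].mean(),q[:,1].mean())
"
```

```text
t: 10.85
eef_pos: [0.6566, -0.0978, 0.3036]
tcp_rot: [1.0, -0.02, 0.003, 0.0]
ft_force: [0.8, 0.7, -0.5]
finger_gap: 0.024
t10.90 pos [ 0.6558 -0.0981  0.3009] yaw -2.26 tilt 0.23 F [ 0.2  0.1 -0.6] gap 0.0244 -> shift [-2.574e+01  9.210e+00 -1.000e-02] turn -52.66
top 269 [ 0.65497351 -0.09932696  0.17411111] [ 0.65132279 -0.11822337  0.16655204] [ 0.65851338 -0.08199444  0.17669592]
0.05 10 0.656529129087567 -0.06022606294372181
0.07 10 0.6565435595493556 -0.060333193237545914
0.09 15 0.65654839378247 -0.060657527810390494
0.11 11 0.6562963162674086 -0.06037694893268153
0.13 24 0.6560356382217974 -0.06161860994985118
```

View pics/w6.png

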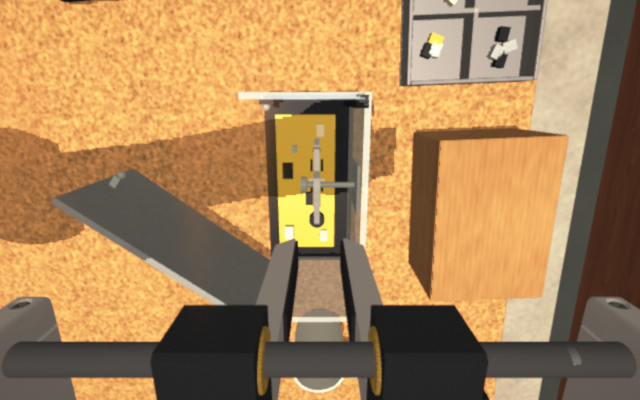

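The plate hangs straight from the pin: its edge is vertical from bottom to top, tab top at about 0.174 m. Next is the door: shut the fingers and go to its outer side.

```bash
python3 -m inch '[[-3,1,0,-5,255],[-7,2.5,0,-12,255],[-11,4,0,-20,255],[-15,5.4,0,-28,255],[-19,6.8,0,-36,255],[-23,8.2,0,-44,255],[-25.7,9.2,0,-52,255],[-25.7,9.2,0,-52.7,255],[-25.7,9.2,0,-52.7,255],[-25.7,9.2,0,-52.7,255]]';  python3 -c "
from h import *
f=grab('wrist')
W=cloud(f);p=W.reshape(-1,3);p=p[(p[:,2]>.15)&(p[:,2]<.172)&(p[:,0]>.36)&(p[:,0]<.56)&(p[:,1]>-.26)&(p[:,1]<-.03)]
l=cv2.fitLine(p[:,:2].astype(np.float32),cv2.DIST_HUBER,0,.01,.01).ravel();d=l[:2]*np.sign(l[1]);s=(p[:,:2]-l[2:])@d
print(len(p),l,'door y dir',np.degrees(np.arctan2(d[1],d[0])),'free end',l[2:]+d*np.percentile(s,99.5),'hinge est',l[2:]+d*(np.percentile(s,99.5)-.233), 'thick',np.ptp((p[:,:2]-l[2:])@[d[1],-d[0]]))
plan([.395,-.18,.11],50.4)
"
```

```text
t: 11.9
eef_pos: [0.3949, -0.18, 0.2978]
tcp_rot: [0.905, 0.425, -0.0, 0.0]
ft_force: [0.2, -0.3, -0.6]
finger_gap: 0.0003
1726 [ 0.76865286 -0.63966614  0.47086525 -0.1594472 ] door y dir 140.23306 free end [ 0.39632302 -0.09741381] hinge est [ 0.57541914 -0.24645602] thick 0.009067119205482735
t11.95 pos [ 0.3952 -0.1798  0.2977] yaw 50.34 tilt 0.02 F [0.5 0.3 0.3] gap 0.0006 -> shift [-0.03  0.   18.77] turn -0.06
```

```bash
python3 -m inch '[[0,0,5,0,255],[0,0,10,0,255],[0,0,15,0,255],[0,0,18,0,255],[0,0,18.8,0,255],[0,0,18.8,0,255]]';  cat > door.py <<'E'
from h import *
import sys
H=np.array([.578,-.2434]);s=readout.read_state();R=Ro.from_quat(s['tcp_rot']).as_matrix()
cy=np.degrees(np.arctan2(R[1,0],R[0,0]));print('yaw',cy,'pos',s['eef_pos'].round(4),'t',s['t'],'F',s['ft_force'].round(1))
for th in map(float,sys.argv[2:]):
    a=np.radians(-2.1+th);X=np.array([np.cos(a),np.sin(a)]);Y=np.array([-X[1],X[0]])
    P=np.append(H+.170*Y+(-.0205+float(sys.argv[1]))*X,.11)
    print(th,P.round(3),(R.T@(P-s['eef_pos'])*100).round(2),'turn',round(cy-np.degrees(a),1))
E
python3 door.py 0 56 52 47 42 37 32 27 22 17 12 8 6
```

```text
t: 12.55
eef_pos: [0.3951, -0.1791, 0.1094]
tcp_rot: [0.905, 0.426, 0.0, -0.001]
ft_force: [-0.5, 0.2, 1.0]
finger_gap: 0.0006
yaw 50.46932033096686 pos [ 0.3951 -0.1791  0.1094] t 12.55 F [-0.5  0.2  1. ]
56.0 [ 0.429 -0.16   0.11 ] [ 3.62  1.35 -0.06] turn -3.4
52.0 [ 0.435 -0.15   0.11 ] [ 4.81  1.18 -0.06] turn 0.6
47.0 [ 0.443 -0.137  0.11 ] [ 6.3   1.08 -0.06] turn 5.6
42.0 [ 0.453 -0.126  0.11 ] [ 7.79  1.11 -0.05] turn 10.6
37.0 [ 0.464 -0.116  0.11 ] [ 9.27  1.27 -0.05] turn 15.6
32.0 [ 0.475 -0.106  0.11 ] [10.74  1.56 -0.05] turn 20.6
27.0 [ 0.488 -0.098  0.11 ] [12.17  1.98 -0.05] turn 25.6
22.0 [ 0.501 -0.091  0.11 ] [13.57  2.52 -0.05] turn 30.6
17.0 [ 0.514 -0.084  0.11 ] [14.91  3.18 -0.05] turn 35.6
12.0 [ 0.529 -0.079  0.11 ] [16.19  3.95 -0.05] turn 40.6
8.0 [ 0.54  -0.076  0.11 ] [17.16  4.65 -0.05] turn 44.6
6.0 [ 0.546 -0.075  0.11 ] [17.62  5.02 -0.05] turn 46.6
```

```bash
python3 -m inch '[[2.5,1.2,0,0,255],[4,1.2,0,0,255],[5.2,1.1,0,2,255],[6.3,1.1,0,5.6,255],[7.8,1.1,0,10.6,255],[9.3,1.3,0,15.6,255],[10.7,1.6,0,20.6,255],[12.2,2,0,25.6,255],[13.6,2.5,0,30.6,255],[14.9,3.2,0,35.6,255],[16.2,4,0,40.6,255],[17.2,4.7,0,44.6,255]]'; python3 door.py 0 6 4 2 1 0 -1; python3 -c "
from h import *
f=grab('top');W=cloud(f);p=W.reshape(-1,3);p=p[(p[:,2]>.15)&(p[:,2]<.172)&(p[:,0]>.5)&(p[:,0]<.6)&(p[:,1]>-.22)&(p[:,1]<0.0)]
print(len(p),cv2.fitLine(p[:,:2].astype(np.float32),cv2.DIST_HUBER,0,.01,.01).ravel())"
```

```text
t: 13.75
eef_pos: [0.5425, -0.077, 0.1123]
tcp_rot: [0.999, 0.049, 0.002, 0.0]
ft_force: [-0.4, -0.4, 0.6]
finger_gap: 0.0002
yaw 5.613527355239483 pos [ 0.5425 -0.077   0.1123] t 13.75 F [-0.4 -0.4  0.6]
6.0 [ 0.546 -0.075  0.11 ] [ 0.36 -0.15  0.23] turn 1.7
4.0 [ 0.552 -0.074  0.11 ] [ 0.96 -0.19  0.23] turn 3.7
2.0 [ 0.558 -0.073  0.11 ] [ 1.56 -0.21  0.23] turn 5.7
1.0 [ 0.561 -0.073  0.11 ] [ 1.85 -0.22  0.23] turn 6.7
0.0 [ 0.564 -0.073  0.11 ] [ 2.15 -0.21  0.23] turn 7.7
-1.0 [ 0.567 -0.073  0.11 ] [ 2.45 -0.21  0.23] turn 8.7
90 [ 0.8765083   0.48138672  0.571891   -0.01630589]
```

```bash
python3 -m inch '[[0.4,-0.15,0,1.7,255],[0.8,-0.2,0,3.2,255],[1.2,-0.2,0,5,255],[1.5,-0.2,0,5.7,255],[1.8,-0.2,0,6.7,255],[2.0,-0.2,0,7.7,255],[2.0,-0.2,0,7.7,255]]'; python3 door.py 0 0 -1
```

```text
t: 14.5
eef_pos: [0.5606, -0.0734, 0.1101]
tcp_rot: [1.0, -0.016, 0.0, -0.0]
ft_force: [0.6, -0.4, -0.2]
finger_gap: 0.0003
yaw -1.8816652933940459 pos [ 0.5606 -0.0734  0.1101] t 14.5 F [ 0.6 -0.4 -0.2]
0.0 [ 0.564 -0.073  0.11 ] [ 0.32 -0.08  0.01] turn 0.2
-1.0 [ 0.567 -0.073  0.11 ] [ 0.61 -0.11  0.01] turn 1.2
```

No contact force yet. I'll push on in small steps.

```bash
python3 -m inch '[[0.15,0,0,0,255],[0.3,0,0,0,255],[0.3,0,0,0,255]]'; python3 door.py 0 0; python3 -m inch '[[0.1,0,0,0,255],[0.2,0,0,0,255],[0.2,0,0,0,255]]';python3 door.py 0 0;  python3 -c "
from h import *
f=grab('top','top2.png');im=cv2.cvtColor(f['image'],cv2.COLOR_RGB2BGR)[110:290,290:450]
cv2.imwrite('pics/top2c.png',cv2.resize(im,None,fx=3.3,fy=3.3,interpolation=cv2.INTER_CUBIC))"
```

```text
t: 14.8
eef_pos: [0.5634, -0.0736, 0.1098]
tcp_rot: [1.0, -0.016, 0.0, -0.0]
ft_force: [-0.4, -0.0, -0.4]
finger_gap: 0.0003
yaw -1.8553467309272222 pos [ 0.5634 -0.0736  0.1098] t 14.8 F [-0.4 -0.  -0.4]
0.0 [ 0.564 -0.073  0.11 ] [ 0.03 -0.08 -0.02] turn 0.2
t: 15.1
eef_pos: [0.5652, -0.0736, 0.1097]
tcp_rot: [1.0, -0.016, -0.0, -0.0]
ft_force: [0.1, -0.3, 0.5]
finger_gap: 0.0005
yaw -1.8591551953773306 pos [ 0.5652 -0.0736  0.1097] t 15.1 F [ 0.1 -0.3  0.5]
0.0 [ 0.564 -0.073  0.11 ] [-0.15 -0.08 -0.03] turn 0.2
```

View pics/top2c.png

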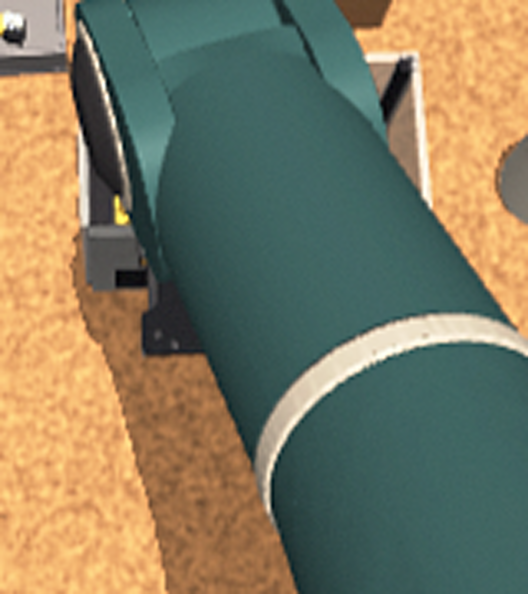

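The arm hides most of it, but the door's free end at (90–150,230–285) looks closed or nearly so. I'll measure its angle from wrist depth.

```bash
cat > ang.py <<'E'
from h import *
for n in ('wrist','top','scene'):
    f=grab(n);W=cloud(f);p=W.reshape(-1,3)
    p=p[(p[:,2]>.153)&(p[:,2]<.170)]
    r=(p[:,:2]-[.578,-.2434]);a=np.radians(-2.1);X=np.array([np.cos(a),np.sin(a)]);Y=np.array([-X[1],X[0]])
    x,y=r@X,r@Y;k=(y>.02)&(y<.225)&(x>-.05)&(x<.012)
    if k.sum()<20: print(n,k.sum());continue
    l=cv2.fitLine(np.c_[x,y][k].astype(np.float32),cv2.DIST_HUBER,0,.01,.01).ravel();print(n,k.sum(),'angle %.4f'%np.arctan(-l[0]/l[1]),'x at y=.17: %.4f'%(l[2]+(.17-l[3])*l[0]/l[1]),'y range',y[k].min(),y[k].max(),'x',np.percentile(x[k],[2,50,98]))
E
python3 ang.py; python3 door.py 0 0
```

```text
wrist 3874 angle -0.2029 x at y=.17: -0.0105 y range 0.16109999844005118 0.2249898204134916 x [-0.02980592 -0.00457445  0.00139114]
top 43 angle 0.0248 x at y=.17: -0.0034 y range 0.20399438863630956 0.2242889763980949 x [-0.00801443 -0.0043562   0.00089815]
scene 315 angle 0.0155 x at y=.17: -0.0038 y range 0.020262438200583145 0.21406154452965087 x [-0.02915596 -0.00291124  0.00191093]
yaw -1.8621647721890604 pos [ 0.5652 -0.0736  0.1097] t 15.3 F [-0.   0.4  0.1]
0.0 [ 0.564 -0.073  0.11 ] [-0.14 -0.08 -0.03] turn 0.2
```

```bash
for i in 1 2; do python3 -m inch '[[0.1,0,0,0,255],[0.2,0,0,0,255],[0.2,0,0,0,255]]'; python3 door.py 0 0|head -1; done
```

```text
t: 15.6
eef_pos: [0.5653, -0.0736, 0.1096]
tcp_rot: [1.0, -0.016, -0.002, 0.0]
ft_force: [-16.9, 1.6, 14.0]
finger_gap: 0.0004
yaw -1.8612300662652974 pos [ 0.5653 -0.0736  0.1096] t 15.6 F [-16.9   1.6  14. ]
t: 15.9
eef_pos: [0.5654, -0.0736, 0.1096]
tcp_rot: [1.0, -0.016, -0.004, 0.001]
ft_force: [-36.4, 0.5, 28.8]
finger_gap: 0.0007
yaw -1.8563542543217415 pos [ 0.5654 -0.0736  0.1096] t 15.9 F [-36.4   0.5  28.8]
```

The door is at a hard stop: 36 N, about four times the catch force, and no movement. I'll back off, lift away and verify.

```bash
python3 -m inch '[[-0.6,0,0,0,255],[-1.5,0,0,0,255],[-3,0,0,0,255],[-5,0,0,0,255],[-8,0,-3,0,255],[-10,0,-8,0,255],[-12,0,-13,0,255],[-14,0,-18,0,255],[-14,0,-18,0,255]]'; python3 -m inch '[[0,5,0,0,255],[0,10,0,0,255],[0,15,0,0,255],[0,20,0,0,255],[0,25,0,0,255],[0,30,0,0,255],[0,35,0,0,255],[0,35,0,0,255],[0,35,0,0,255]]'; python3 ang.py; python3 -c "
from h import *
t=load('top');s=load('scene');b=lambda f:cv2.cvtColor(f['image'],cv2.COLOR_RGB2BGR)
A=cv2.resize(b(t)[110:290,170:450],(800,514)[:1]+(300,));A=cv2.resize(b(t)[110:290,170:450],(466,300),interpolation=cv2.INTER_CUBIC)
B=cv2.resize(b(s)[110:310,240:420],(270,300),interpolation=cv2.INTER_CUBIC)
cv2.imwrite('pics/fin.png',np.hstack([A,B]))"
```

```text
t: 16.8
eef_pos: [0.4293, -0.0691, 0.294]
tcp_rot: [1.0, -0.016, 0.003, 0.002]
ft_force: [0.6, 0.2, -0.0]
finger_gap: 0.0003
t: 17.7
eef_pos: [0.4175, -0.4194, 0.2885]
tcp_rot: [1.0, -0.017, -0.0, -0.001]
ft_force: [0.1, 1.5, -0.5]
finger_gap: 0.0007
wrist 0
top 392 angle -0.0014 x at y=.17: -0.0043 y range 0.020025334786912045 0.22429023843321416 x [-0.00832229 -0.00469398  0.00035402]
scene 257 angle 0.0036 x at y=.17: -0.0015 y range 0.020788150522769697 0.22425861224463994 x [-0.00710417 -0.00136555  0.00214067]
```

View pics/fin.png

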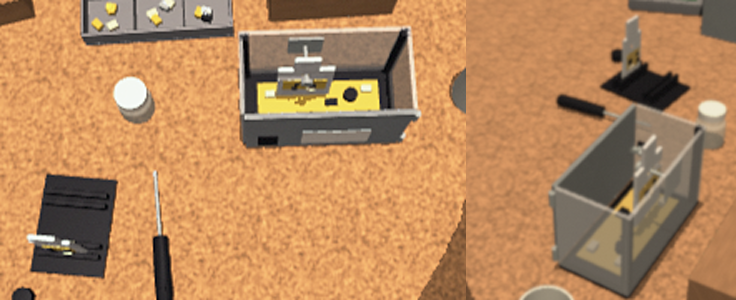

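The picture shows the door closed across the housing front (240–415, 115–145) and the plate hanging upright on the pin at (305,75). The blank, jar and driver are where they were. I'll do one last numeric check and hand in.

```bash
python3 -c "
from h import *
from station import close_job
W=cloud(load('top')).reshape(-1,3);p=W[(W[:,2]>.13)&(W[:,2]<.19)&(abs(W[:,0]-.655)<.012)&(W[:,1]>-.16)&(W[:,1]<-.05)]
t=p[p[:,2]>.168];print('tab top',len(t),t.mean(0).round(4),np.ptp(t[:,1]).round(4));h=p[p[:,2]<.145];print('shoulders',h.min(0),h.max(0))
print(readout.read_state()['t'],np.abs(readout.read_state()['dq']).max());close_job()"
```

```text
tab top 50 [ 0.6534 -0.0993  0.1718] 0.0343
shoulders [ 0.6481581  -0.14065199  0.13008071] [ 0.65804075 -0.06100793  0.14489361]
17.85 0.00757831843750914
the job is handed in; nothing more can be done
```

The wide carrier plate is hanging from its notch on the pin inside the housing, and the door is pushed fully shut. I handed the job in at 17.85 s of the 64 s allowed.

**Plate:** After I let go there was no force on the tool. In the last images, taken after the door was shut, the tab top was at 0.172 m (0.173 m expected) and centred within about 2 mm of the pin axis. The plate looks upright in both camera views.

**Door:** It stayed closed after the arm backed away. The top camera put its angle at −0.001 rad and the scene camera at +0.004 rad, both well inside the catch's pull-in range. While pushing I never saw the catch's own resistance. I judged it seated because it stood firm against about 36 N, roughly four times the catch force. Total wrist force peaked at about 46 N.

**Other things:** The blank, jar and screwdriver look undisturbed in the last picture. The mug and buzzer were only partly in that view, so I did not check their positions closely.

**Disagreements:** The wrist camera read heights about 2 to 3 mm too high, so I took heights from the robot. The wrist camera's door-angle reading was unusable, first because the gripper was in view and later because the door was out of view.

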